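# Third hand for the stem: call the mechanic and hold the stem against the sprung stop

## Task

Press the desk bell's plunger right down to its stop to call the mechanic over, then lift the handlebar stem onto the bed plate of the assembly jig and press its round end squarely against the middle of the sprung stop, pushing the stop back about half its travel (about 10 N) and never all the way in. Finish while still holding the stem there with a steady push, flat on the bed plate, so that the mechanic can bolt it; leave everything else on the bench where it is.

Things in the scene. Friction and masses are not known exactly. Their poses are not given: they have to be found in the camera images.
- bell: Steel desk bell, fixed to the bench: black round base 86 mm across, steel dome, a button-like plunger on top. It is either at the left or at the right of the bench. Origin: centre of its underside, z up.
- bell_top (a point): Centre of the top of the bell's plunger head (head 20 mm across, its top 58 mm above the bench when up); it moves down with the plunger.
- bell_plunger (a joint): Travel of the bell plunger in m: 0 up, 0.006 fully down on its stop. Its spring takes 1 N to start and 4 N at the stop; it springs back.
- stem: Loose aluminium handlebar stem, 118 long, 44 wide, 40 high, 0.14 to 0.24 kg, flat on the bench. Origin: underside, below mid-body; x towards its round end, z up. Round end: upright cylinder 40 across, 40 high, black cap, centred at x +45, reaching +65. Body 30 wide (y), z 6 to 34, grip across y at x -22 to +22. Other end: open half-round bar clamp, 44 wide, to x -53 (mm).
- stem_nose (a point): Foremost point of the stem's round end: x = +65 mm, y = 0, 20 mm above the stem's underside.
- jig: Assembly jig, dark steel, fixed: flat bed plate 200 long (x), 90 wide (y), 12 thick, with an upright block at its +x end (80 wide, top 58 above the bench) and before it a light metal stop face on two springs. Origin: centre of the plate's underside; x along the plate towards the stop, z up. The plate is free from x -100 to the stop face at x +50 (mm).
- stop_mid (a point): Middle of the front surface of the sprung stop face (face 70 mm wide, from 12.5 to 56.5 mm above the bench): on the jig's centre line, 32 mm above the bench, at jig x = +50 mm when not pressed; it moves with the face. The face looks along the jig's -x.
- stop_face (a joint): How far the sprung stop face is pushed back along the jig's +x, in m: 0 free, 0.014 all the way in. Spring 1.5 N per mm, no preload: 7 mm is about 10 N.
- jar: Bystander: white plastic jar with black lid, 64 mm across, 65 mm high, loose, on the side away from the bell. Origin: centre of underside.
- lockring: Bystander: flat steel ring 52 mm across, 8 mm thick, loose between the jig and the stem. Origin: centre of underside.
- screwdriver: Bystander: loose screwdriver lying at the far left. Origin: on its underside.
- mallet: Bystander: loose hammer lying crosswise at the far middle, right of the pedal. Origin: on its underside.
- pedal: Bystander: loose black platform pedal 90 x 88 x 18 mm with steel axle, at the far middle. Origin: centre of underside.
- spacer: Bystander: small loose black headset spacer ring, 35 mm across, 10 mm high, between the stem and the left end. Origin: centre of underside.
- lube: Bystander: loose grey bottle, 50 mm across, 130 mm high, far right. Origin: centre of underside.
Not all that is in view belongs to the job. What is shaped like the jig but green is not meant.

How it is judged:
By the outcome, as a careful person would: the job done as asked, in the order asked, and still so for the second after the job is handed in, while the arm keeps its last pose, push and grip.
It also fails if it takes over 58 s, if anything falls off the work surface, if the arm or the gripper's body presses on something with over 40 N, if the wrist force passes 120 N, or if a joint passes its speed limit or range.

## Robot

A 7-joint arm with a two-finger parallel gripper is mounted at the origin on the work surface. World frame = base frame: x ahead of the robot, y to its left, z up, the work surface at z = 0. Lengths are in m, angles in degrees, forces in N, time in s.
With the tool pointing down it reaches from about 0.35 to 0.9 m from the base axis. Payload 7.2 kg.
Tool frame: the origin (TCP) lies on the centre line of the jaws, within the pads' length; the fingertips stand 14 mm ahead of it and the grasp point (between the pads) lies 5 mm behind it; z points along the fingers, y is the line along which they close (so a half turn about z gives the same grasp; the last joint's range is limited). The gripper opens to 88 mm and grips with 3 to 60 N. Pads are 20 mm wide; open, the fingers measure 115 mm over their backs; the gripper's body (75 mm by 178 mm) begins 61 mm behind the grasp point.
Start: joints at [-72.605, 23.554, -0.728, 91.456, 0.321, 64.991, -4.71], TCP at [0.227, 0.582, 0.237] pointing down, gripper open.
Joint ranges: [-169.25, 169.25], [-16.82, 113.86], [-84.01, 82.57], [7.8, 145.47], [-59.2, 239.2], [7.22, 106.19], [-163.78, 163.78]. Speed limits (degrees/s): [136.94, 136.94, 172.46, 172.46, 180, 180, 180].

## Interface

Orientations are given as a 3x3 rotation matrix whose columns are the frame's x, y, z axes.
In Python, from plant import r gives the robot as it stands. The module is installed in compiled form; this text tells all that it offers.
- The arm moves only by the shell command python3 -m handwheel 'ROWS'. ROWS is a JSON object of lists of equal length, an entry for each row: "gripper": the opening, from -1 (shut) to 1 (fully open); "offset": the shift along the tool's x, y, z in mm, a list of three; "turn": the turn about the tool's z in degrees. A call has 1 to 12 rows; each row shifts and turns the commanded pose from where the row before left it, along the tool's axes as they then stand; what a row does not reach is not made up. A row lasts 1/8 s, in which the tool goes at most 62.5 mm and 10.7 degrees, less where a joint would pass 70% of its speed; a pose out of reach is approached as far as the arm can. A call is refused whole if a number of a shift passes 62.5 or a number of a turn 10.7, either way. A call with a gripper value outside its range is refused whole. The fingers move at their own pace and stop on an object; the grip force is fixed at half the most. Time passes only in rows, so rows that do not move let the fingers close. It gives the time, the measured TCP pose, the force, the opening and the grip force at its end, in the units of the state.
- r.state(): the state, without advancing time (a new reading comes with each control period).
- r.camera(name): name is "scene" or "top" or "wrist"; returns a dict with "color" (480x640x3 uint8, blue, green, red), "z_map" (480x640 float32, m along the optical axis (not along the pixel's ray), 0 where there is no reading), "camera_matrix" (3x3 intrinsics, pixels), "k1" (the pictures are not rectified: a ray, as slopes to the right and down, at radius r is drawn at 1 + k1 r^2 times it, then the intrinsics apply), "rvec" (rotation vector, rad) and "tvec" (3), from world to camera coordinates, as OpenCV has them. Camera axes: x right, y down, z forward; pixel columns grow to the right and rows downward; lengths in m; the calibration is good to about 2 mm. A picture is of the moment at which its call begins.
- r.close_job(): hands the job in; it is judged then, once.
The state is a dict: "time": time; "joint_positions": joint angles; "qd": joint speeds; "joint_torque": joint torques, N m; "tcp_pos": TCP position; "orientation": TCP orientation; "contact_force": force on the tool from outside, world axes, zero at the start; "torque": the same for the moment, N m; "finger_gap": finger opening in m; "grasp_force": force on a finger pad.
Only numpy, scipy, OpenCV 4.12 (cv2) and the standard library are available. Lean on these libraries where they do the work, as an engineer would, in place of code of your own. Each camera call takes 0.05 s, during which the arm holds its last target. There are 200 camera calls.

## Working session

There is one attempt and no reset: what is moved stays moved. The work goes in short steps, Python scripts to look and compute and a shell command to move; the robot and the scene stay as the last step left them, time stands still between calls to the robot, and variables do not carry over. Pictures are saved under pics/ and viewed, at most 10 in all, crops included, and the job is handed in when it is done.

```bash
mkdir -p pics; cat > h.py <<'E'
import numpy as np, cv2, pickle
from plant import r
def snap(n,f=None):
    c=r.camera(n)
    if f: cv2.imwrite('pics/'+f,c['color'])
    pickle.dump(c,open(n+'.pkl','wb')); return c
def load(n): return pickle.load(open(n+'.pkl','rb'))
def ray(c,px):
    K=c['camera_matrix'];p=np.atleast_2d(np.array(px,float))
    k=np.array([c['k1'],0,0,0,0.])
    u=cv2.undistortPoints(p[:,None],K,k)[:,0]
    R=cv2.Rodrigues(np.array(c['rvec'],float))[0];t=np.array(c['tvec'],float).ravel()
    return -R.T@t,(np.c_[u,np.ones(len(u))])@R
def onz(c,px,z):
    o,d=ray(c,px); return o+d*((z-o[2])/d[:,2])[:,None]
def cloud(c):
    v,u=np.mgrid[0:480,0:640];px=np.c_[u.ravel(),v.ravel()]
    o,d=ray(c,px); return (o+d*c['z_map'].reshape(-1,1)).reshape(480,640,3)
E
python3 - <<'E'
from h import *
for n in('scene','top'):
    c=snap(n,n+'0.png'); print(n,ray(c,[[320,240]]),c['k1'])
s=r.state();print(s['time'],s['orientation'],s['tcp_pos'],s['contact_force'],s['finger_gap'])
E
```

```text
scene (array([1.28396375, 0.56049158, 0.99679887]), array([[-0.55525821, -0.47367527, -0.6836123 ]])) -0.0002872003721766529
top (array([ 0.27079103, -0.08202327,  1.40237756]), array([[ 0.16533308, -0.00805633, -0.98647703]])) -0.06412500390863823
0.1 [[-9.31692926e-01  3.63246654e-01 -3.99004710e-04]
 [ 3.63246849e-01  9.31691902e-01 -1.38783575e-03]
 [-1.32377237e-04 -1.43797396e-03 -9.99998957e-01]] [0.2269399  0.58188432 0.23590362] [-0.76382574 -0.11926061 -0.13317855] 0.08764895192171118
```

View pics/top0.png

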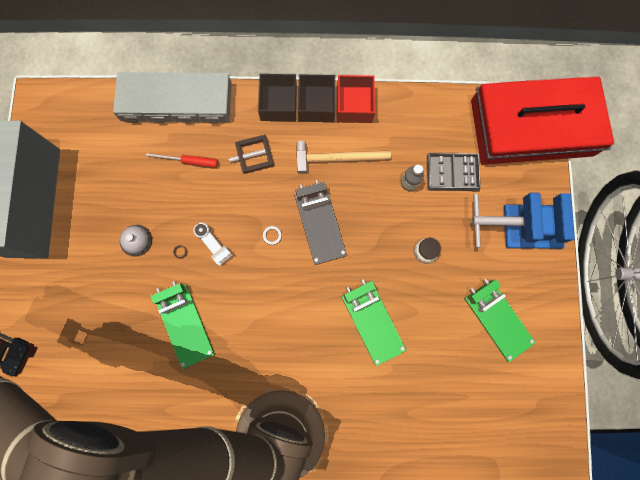

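View pics/scene0.png

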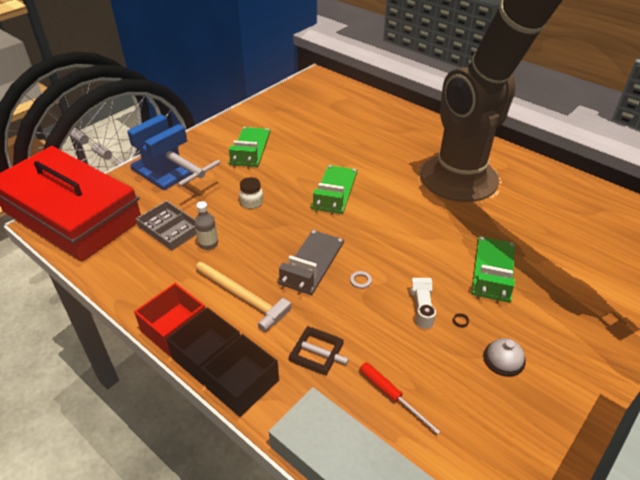

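The top view shows the bell at about (136,239), the stem with its black-capped round end at (202,230) and its clamp at (225,257), and the dark jig from (330,263) up to the stop at (315,197). The scene view agrees with this.

```bash
python3 - <<'E'
from h import *
for n in('top','scene'):
    c=load(n);P=cloud(c)
    # height noise check / table
    if n=='top':
        print('table z',np.median(P[330:400,220:330,2]))
    def reg(x0,x1,y0,y1,z0,z1):
        m=(P[...,0]>x0)&(P[...,0]<x1)&(P[...,1]>y0)&(P[...,1]<y1)&(P[...,2]>z0)&(P[...,2]<z1)&(c['z_map']>0)
        return P[m],m
    b=onz(c,[[136,238] if n=='top' else [506,345]],.058)[0];print(n,'bell guess',b)
    q,_=reg(b[0]-.06,b[0]+.06,b[1]-.06,b[1]+.06,.052,.08);print('bell top',len(q),q.mean(0),q[:,2].max())
    q,_=reg(b[0]-.06,b[0]+.06,b[1]-.06,b[1]+.06,.02,.08)
    print('bell bbox',np.percentile(q,[1,99],axis=0))
    s=onz(c,[[213,243] if n=='top' else [424,300]],.034)[0]
    q,m=reg(s[0]-.08,s[0]+.08,s[1]-.08,s[1]+.08,.02,.06);print('stem',len(q),q.mean(0),np.percentile(q[:,2],[5,50,95]))
    print(cv2.minAreaRect(np.float32(q[:,:2]*1000)))
    q,m=reg(s[0]-.08,s[0]+.08,s[1]-.08,s[1]+.08,.037,.06);print('hi',len(q))
    # jig
    j=onz(c,[[322,232] if n=='top' else [322,252]],.012)[0]
    q,m=reg(j[0]-.16,j[0]+.16,j[1]-.09,j[1]+.09,.007,.1)
    print('jig',len(q),cv2.minAreaRect(np.float32(q[:,:2]*1000)))
    q,m=reg(j[0]-.16,j[0]+.16,j[1]-.09,j[1]+.09,.045,.1);print('block',cv2.minAreaRect(np.float32(q[:,:2]*1000)))
    lx=[[202,230],[225,257]] if n=='top' else [[426,315],[422,285]]
    print(onz(c,lx,.04))
c=load('top')['color']
a=cv2.resize(c[170:280,110:360],None,fx=3.2,fy=3.2,interpolation=cv2.INTER_CUBIC);cv2.imwrite('pics/topc.png',a)
E
```

```text
table z 0.0015671921193912697
top bell guess [0.49435117 0.38502151 0.058     ]
bell top 47 [0.49623857 0.40221095 0.05953524] 0.06378123658369739
bell bbox [[0.4612235  0.36874452 0.02176524]
 [0.53075128 0.43617365 0.0621983 ]]
stem 591 [0.48977148 0.19514587 0.03849968] [0.03036513 0.03868871 0.04638938]
((491.90972900390625, 195.65087890625), (118.2782211303711, 43.584999084472656), 38.630558013916016)
hi 361
jig 2732 ((525.5426635742188, -97.05347442626953), (319.9110107421875, 178.62142944335938), 0.7288397550582886)
block ((499.8100280761719, -106.55378723144531), (300.4662780761719, 79.55512237548828), 16.940311431884766)
[[0.52130384 0.21784566 0.04      ]
 [0.45062995 0.15391183 0.04      ]]
scene bell guess [0.50923399 0.39959528 0.058     ]
bell top 73 [0.49948679 0.40320862 0.05663053] 0.06213249282509714
bell bbox [[0.47224644 0.36828917 0.02031399]
 [0.53527198 0.43844908 0.05900334]]
stem 744 [0.49606876 0.19615192 0.03515672] [0.0243694  0.03527987 0.04247957]
((492.69183349609375, 196.19927978515625), (122.61764526367188, 43.98725891113281), 40.72711181640625)
hi 306
jig 2387 ((503.7802734375, -107.18547058105469), (324.68798828125, 91.93389892578125), 17.23657989501953)
block ((497.1809387207031, -106.41166687011719), (311.44403076171875, 81.6510238647461), 15.931099891662598)
[[0.53593087 0.22718715 0.04      ]
 [0.46737606 0.1719217  0.04      ]]
```

View pics/topc.png

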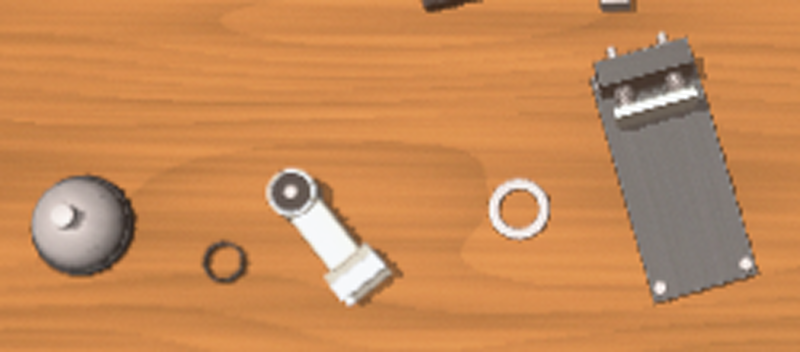

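The crop shows the plunger at crop (65,214), the stem cap at (291,191), and the stop face as a bright bar from (617,112) to (697,92). The near plate corners are at (657,302) and (758,272).

```bash
python3 - <<'E'
from h import *
c=load('top')
f=lambda a:np.array(a)/3.2-0.5+[110,170]+.16
print('plunger',onz(c,f([[65,214]]),.058))
print('cap',onz(c,f([[291,191]]),.040))
print('clamp corners',onz(c,f([[386,267],[349,304]]),.034))
q=onz(c,f([[657,302],[758,272],[597,90],[705,90]]),.012);print('plate',q)
e=q[0]-q[1];print('end edge angle->x axis',np.degrees(np.arctan2(e[1],e[0]))-90)
e=q[2]-q[0];print('left edge',np.degrees(np.arctan2(e[1],e[0])));e=q[3]-q[1];print('right',np.degrees(np.arctan2(e[1],e[0])))
# stop bar
P=cloud(c);img=c['color']
g=img[188:215,295:335].copy()
m=(g.min(2)>185).astype(np.uint8)
n,l,s,cc=cv2.connectedComponentsWithStats(m)
for i in range(1,n):
    if s[i,4]>10:
        pts=np.argwhere(l==i)[:,::-1]+[295,188];w=onz(c,pts,.0565);R=cv2.minAreaRect(np.float32(w[:,:2]*1000));print(s[i,4],R)
print('stop ends front top',onz(c,f([[617,117],[699,96]]),.0565))
# jig mask
hsv=cv2.cvtColor(img,cv2.COLOR_BGR2HSV)
# triangulate plunger with scene
c2=load('scene');im=c2['color'][320:380,475:535];cv2.imwrite('pics/a.png',np.hstack([cv2.resize(im,(400,400),interpolation=2),cv2.resize(c2['color'][265:335,390:460],(400,400),interpolation=2)]))
# jig mask in scene, plate top
E
```

```text
plunger [[0.49797122 0.40116311 0.058     ]]
cap [[0.52299665 0.2216454  0.04      ]]
clamp corners [[0.46193354 0.14154471 0.034     ]
 [0.43102449 0.17046473 0.034     ]]
plate [[ 0.43892725 -0.08084046  0.012     ]
 [ 0.4651813  -0.16464     0.012     ]
 [ 0.61920827 -0.02727859  0.012     ]
 [ 0.62062258 -0.11904376  0.012     ]]
end edge angle->x axis 17.395559695990812
left edge 16.546795140536943
right 16.348216999183734
75 ((599.788818359375, -77.00660705566406), (8.94261360168457, 68.39923095703125), 16.80600929260254)
stop ends front top [[ 0.5855186  -0.04590451  0.0565    ]
 [ 0.60426733 -0.11296846  0.0565    ]]
```

View pics/a.png

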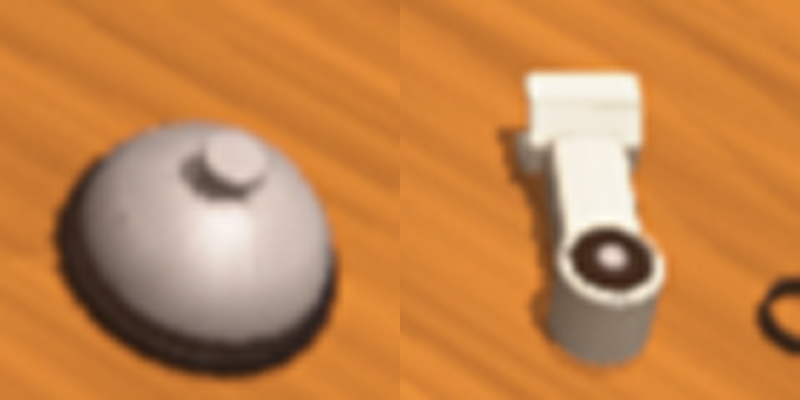

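Plunger, stem (axis about 40.6°) and jig (about 16.8°) are all located. The scene crop shows the plunger at crop (236,160) and the cap at (611,258).

```bash
cat >> h.py <<'E'
def plan(pos,yaw,turn_first=True):
    """remaining tool-axis shift (mm) at the present yaw and at the goal yaw, and the turn (deg); yaw = world angle of tool x"""
    s=r.state();p=np.array(s['tcp_pos']);R=np.array(s['orientation'])
    y=np.degrees(np.arctan2(R[1,0],R[0,0]));t=-((yaw-y+90)%180-90)
    d=(np.array(pos)-p)*1000;a=np.radians(y-t)
    print('t',round(s['time'],2),'tcp',p.round(4),'yaw',round(y,2),'turn',round(t,2),'tilt',np.degrees(np.arccos(-R[2,2])).round(2))
    print('shift now',(R.T@d).round(1),'shift at goal yaw',np.round([np.cos(a)*d[0]+np.sin(a)*d[1],np.sin(a)*d[0]-np.cos(a)*d[1],-d[2]],1),'F',np.round(s['contact_force'],2),'gap',round(s['finger_gap'],4))
E
python3 - <<'E'
from h import *
A,B=load('top'),load('scene')
def tri(a,b):
    o1,d1=ray(A,[a]);o2,d2=ray(B,[b]);M=np.c_[d1[0],-d2[0]];k=np.linalg.lstsq(M,o2-o1,rcond=None)[0]
    p,q=o1+k[0]*d1[0],o2+k[1]*d2[0];return (p+q)/2,(p-q)*1000
f=lambda a:np.array(a)/3.2-.34+[110,170]
print('plunger',*tri(f([65,214]),[475+236/6.67-.4,320+160/6.67-.4]))
print('cap',*tri(f([291,191]),[390+211/5.714-.4,265+258/5.714-.4]))
P=cloud(A);q=P[140:240,0:70][A['z_map'][140:240,0:70]>0];q=q[q[:,2]>.05];print('cabinet',np.percentile(q,[1,99],axis=0))
plan([.498,.4015,.10],40.6)
E
```

```text
plunger [0.49827266 0.4029945  0.0546227 ] [ 0.59005616 -1.12551989 -0.30481528]
cap [0.52311707 0.22085119 0.04103747] [-0.64804419  1.09811451  0.12479843]
cabinet [[0.46948155 0.63833281 0.05241587]
 [0.73998125 0.6781382  0.21644803]]
t 0.1 tcp [0.2269 0.5819 0.2359] yaw 158.7 turn -61.9 tilt 0.08
shift now [-318.1  -69.4  136. ] shift at goal yaw [ -88.4 -313.4  135.9] F [-0.76 -0.12 -0.13] gap 0.0876
```

```bash
python3 -m handwheel '{"gripper":[-1,-1,-1,-1,-1,-1,-1,-1,-1,-1,-1],"offset":[[-35,-7.6,0],[-35,-7.6,0],[-35,-7.6,10],[-35,-7.6,15],[-35,-7.6,15],[-35,-7.6,15],[-35,-7.6,20],[-35,-7.6,20],[-38,-8.6,20],[0,0,21],[0,0,0]],"turn":[0,0,0,0,0,0,0,0,0,0,0]}'; python3 - <<'E'
from h import *
plan([.498,.402,.066],40.6)
snap('wrist','w1.png')
E
```

```text
time: 1.48
tcp_pos: [0.4972, 0.4009, 0.0986]
orientation: [[-0.931, 0.364, -0.003], [0.364, 0.931, -0.003], [0.002, -0.004, -1.0]]
contact_force: [-0.6, 1.2, 0.7]
finger_gap: 0.0007
grasp_force: 0.0
t 1.48 tcp [0.4972 0.4009 0.0986] yaw 158.66 turn -61.94 tilt 0.24
shift now [-0.4  1.4 32.6] shift at goal yaw [-1.3  0.3 32.6] F [-0.57  1.19  0.67] gap 0.0007
```

View pics/w1.png

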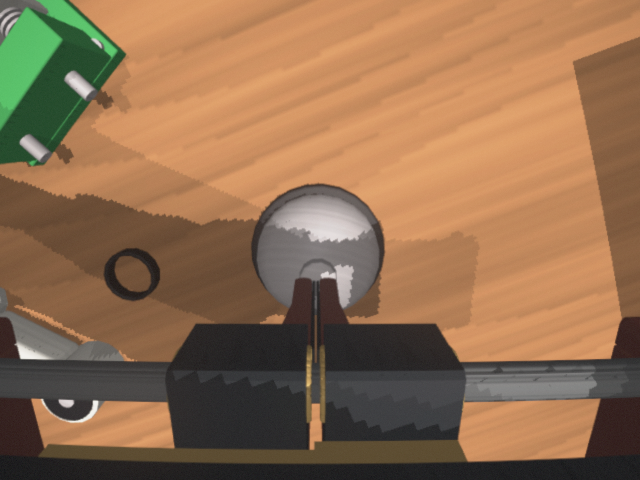

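The wrist view shows the closed fingertips at (316,285), right over the plunger head at (318,268). I'll press.

```bash
python3 -m handwheel '{"gripper":[-1,-1,-1,-1],"offset":[[0,1,18],[0,0,8],[0,0,6],[0,0,0]],"turn":[0,0,0,0]}'; python3 -m handwheel '{"gripper":[-1,-1],"offset":[[0,0,1.5],[0,0,0]],"turn":[0,0]}'
```

```text
time: 2.02
tcp_pos: [0.4979, 0.4033, 0.0685]
orientation: [[-0.932, 0.363, -0.001], [0.363, 0.932, -0.0], [0.001, -0.0, -1.0]]
contact_force: [-2.8, 0.1, 3.1]
finger_gap: 0.0006
grasp_force: 1.4
time: 2.28
tcp_pos: [0.4983, 0.4034, 0.0675]
orientation: [[-0.932, 0.363, -0.0], [0.363, 0.932, 0.0], [0.0, 0.0, -1.0]]
contact_force: [-1.7, 0.8, 2.7]
finger_gap: 0.0005
grasp_force: 1.6
```

```bash
python3 -m handwheel '{"gripper":[-1,-1],"offset":[[0,0,1.5],[0,0,0]],"turn":[0,0]}'; python3 -m handwheel '{"gripper":[-1,-1],"offset":[[0,0,1.5],[0,0,0]],"turn":[0,0]}';python3 -m handwheel '{"gripper":[-1,-1],"offset":[[0,0,1],[0,0,0]],"turn":[0,0]}'
```

```text
time: 2.52
tcp_pos: [0.4985, 0.4034, 0.0664]
orientation: [[-0.932, 0.363, 0.0], [0.363, 0.932, 0.001], [0.0, 0.001, -1.0]]
contact_force: [-3.7, -0.7, 7.4]
finger_gap: 0.0005
grasp_force: 3.9
time: 2.78
tcp_pos: [0.4986, 0.4034, 0.0661]
orientation: [[-0.932, 0.363, 0.0], [0.363, 0.932, 0.001], [-0.0, 0.001, -1.0]]
contact_force: [-6.5, -2.9, 17.3]
finger_gap: 0.0006
grasp_force: 8.7
time: 3.02
tcp_pos: [0.4985, 0.4034, 0.0659]
orientation: [[-0.932, 0.363, 0.001], [0.363, 0.932, 0.001], [-0.0, 0.001, -1.0]]
contact_force: [-9.3, -4.7, 24.1]
finger_gap: 0.0002
grasp_force: 11.8
```

The plunger is on its stop, since the force climbs to 24 N with no further motion. I'll lift, turn, and move over the stem.

```bash
python3 -m handwheel '{"gripper":[-1,-1,0.5,0.5,0.5,0.5,0.5,0.5,0.5],"offset":[[0,0,-40],[0,0,-40],[0,0,0],[0,0,0],[0,0,0],[0,0,0],[0,0,0],[0,0,0],[0,0,0]],"turn":[0,0,-10.4,-10.4,-10.4,-10.4,-10.4,-10,0]}'; python3 - <<'E'
from h import *
plan([.488,.192,.13],40.6)
E
```

```text
time: 4.15
tcp_pos: [0.4992, 0.4025, 0.1429]
orientation: [[-0.76, -0.65, 0.0], [-0.65, 0.76, 0.0], [-0.0, -0.0, -1.0]]
contact_force: [1.0, -0.4, -0.1]
finger_gap: 0.0649
grasp_force: 0.0
t 4.15 tcp [0.4992 0.4025 0.1429] yaw -139.42 turn -0.02 tilt 0.02
shift now [ 145.4 -152.6   12.9] shift at goal yaw [ 145.5 -152.5   12.9] F [ 1.03 -0.43 -0.14] gap 0.0649
```

```bash
python3 -m handwheel '{"gripper":[0.5,0.5,0.5,0.5,0.5,0.5],"offset":[[30,-30,0],[30,-32,0],[30,-32,0],[30,-32,0],[25,-26,0],[0,0,0]],"turn":[0,0,0,0,0,0]}'; python3 - <<'E'
from h import *
plan([.488,.192,.019],40.6)
c=snap('wrist','w2.png');print(onz(c,[[320,240]],0),c['rvec'].ravel() if hasattr(c['rvec'],'ravel') else 0)
snap('top')
E
```

```text
time: 4.9
tcp_pos: [0.4882, 0.1898, 0.1433]
orientation: [[-0.764, -0.645, 0.001], [-0.645, 0.764, -0.001], [0.0, -0.001, -1.0]]
contact_force: [-0.5, 0.2, -0.1]
finger_gap: 0.066
grasp_force: 0.0
t 4.9 tcp [0.4882 0.1898 0.1433] yaw -139.83 turn -0.43 tilt 0.08
shift now [ -1.3   2.  124.3] shift at goal yaw [ -1.3   1.8 124.3] F [-0.46  0.18 -0.14] gap 0.066
[[0.49024624 0.197671   0.        ]] [-1.2654579  -2.72612231 -0.37069082]
```

View pics/w2.png

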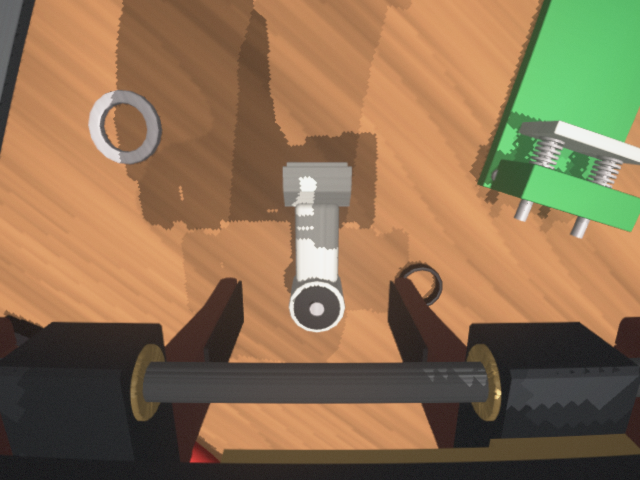

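The wrist view shows the stem upright between the jaws: cap at (317,308), clamp edges at (284,185) and (351,185). The jaws centre on x≈316, so alignment looks good.

```bash
python3 - <<'E'
from h import *
c=load('wrist')
a=onz(c,[[317,307]],.04)[0];b=onz(c,[[283,163],[350,163]],.034);m=b.mean(0);e=a-m
print(a,b,m,np.degrees(np.arctan2(e[1],e[0])),np.linalg.norm(e[:2]))
u=e[:2]/np.linalg.norm(e[:2]);o=a[:2]-.045*u;print('origin',o)
plan([*o,.019],np.degrees(np.arctan2(u[1],u[0])))
print('ring/sp',onz(c,[[124,127],[420,285]],.005))
E
```

```text
[0.52073535 0.2202197  0.04      ] [[0.45936721 0.13929589 0.034     ]
 [0.43124399 0.17257119 0.034     ]] [0.4453056  0.15593354 0.034     ] 40.4398030418555 0.09910781231406456
origin [0.4864864  0.19103051]
t 5.0 tcp [0.4881 0.1935 0.1434] yaw -139.5 turn 0.06 tilt 0.06
shift now [  2.9  -0.8 124.4] shift at goal yaw [  2.8  -0.9 124.4] F [ 0.53 -0.2  -0.22] gap 0.0659
ring/sp [[0.5158862  0.03503795 0.005     ]
 [0.46630699 0.28101651 0.005     ]]
```

```bash
python3 -m handwheel '{"gripper":[0.5,0.5,0.5,0.5,0.5,0.5,-1,-1,-1,-1],"offset":[[2,-0.5,30],[0,0,35],[0,0,30],[0,0,20],[0,0,9],[0,0,0],[0,0,0],[0,0,0],[0,0,0],[0,0,0]],"turn":[0,0,0,0,0,0,0,0,0,0]}'; python3 - <<'E'
from h import *
plan([.4865,.191,.019],40.5)
E
```

```text
time: 6.25
tcp_pos: [0.4869, 0.1915, 0.0195]
orientation: [[-0.758, -0.652, 0.001], [-0.652, 0.758, 0.0], [-0.001, -0.0, -1.0]]
contact_force: [-1.4, 0.3, 2.5]
finger_gap: 0.03
grasp_force: 30.0
t 6.25 tcp [0.4869 0.1915 0.0195] yaw -139.32 turn 0.18 tilt 0.05
shift now [ 0.6 -0.1  0.5] shift at goal yaw [ 0.6 -0.1  0.5] F [-1.45  0.28  2.48] gap 0.03
```

Gripped at 30 mm and 30 N. I'll lift, turn to the jig's direction, and go to a viewing pose above the jig.

```bash
python3 -m handwheel '{"gripper":[-1,-1,-1,-1,-1,-1,-1,-1],"offset":[[0,0,-15],[0,0,-30],[0,0,-40],[0,0,-45],[0,0,-30],[0,0,0],[0,0,0],[0,0,0]],"turn":[0,0,0,0,8,8,7.9,0]}'; python3 - <<'E'
from h import *
plan([.63,-.068,.18],16.8)
E
```

```text
time: 7.25
tcp_pos: [0.4862, 0.1916, 0.1799]
orientation: [[-0.957, -0.29, 0.0], [-0.29, 0.957, 0.0], [-0.0, 0.0, -1.0]]
contact_force: [-0.6, -0.1, -0.6]
finger_gap: 0.0301
grasp_force: 29.9
t 7.25 tcp [0.4862 0.1916 0.1799] yaw -163.14 turn 0.06 tilt 0.02
shift now [-6.230e+01 -2.901e+02 -1.000e-01] shift at goal yaw [-6.260e+01 -2.901e+02 -1.000e-01] F [-0.63 -0.06 -0.63] gap 0.0301
```

```bash
python3 -m handwheel '{"gripper":[-1,-1,-1,-1,-1,-1,-1,-1,-1],"offset":[[-4,-20,0],[-8,-40,0],[-10,-45,0],[-10,-45,0],[-10,-45,0],[-10,-45,0],[-8,-40,0],[-2,-10,0],[0,0,0]],"turn":[0,0,0,0,0,0,0,0,0]}'; python3 - <<'E'
from h import *
plan([.63,-.068,.18],16.8)
snap('wrist','w3.png')
E
```

```text
time: 8.38
tcp_pos: [0.6293, -0.0681, 0.1789]
orientation: [[-0.957, -0.29, -0.001], [-0.29, 0.957, 0.001], [0.001, 0.001, -1.0]]
contact_force: [0.8, 1.1, -1.7]
finger_gap: 0.0298
grasp_force: 29.9
t 8.38 tcp [ 0.6293 -0.0681  0.1789] yaw -163.15 turn 0.05 tilt 0.06
shift now [-0.7 -0.1 -1.1] shift at goal yaw [-0.7 -0.1 -1.1] F [ 0.78  1.09 -1.75] gap 0.0298
```

View pics/w3.png

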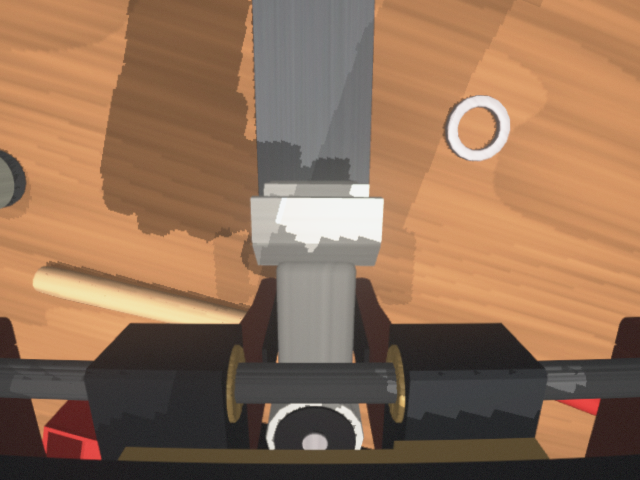

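The wrist view shows the stop's front top edge just beyond the held stem, from (264,184) to (369,184). The plate edges run along x≈253–375.

```bash
python3 - <<'E'
from h import *
c=load('wrist');g=cv2.cvtColor(c['color'],cv2.COLOR_BGR2GRAY).astype(float)
hsv=cv2.cvtColor(c['color'],cv2.COLOR_BGR2HSV)
L=[];Rr=[]
for v in range(20,170,6):
    m=np.where(hsv[v,200:430,1]<70)[0]+200
    m=m[(m>240)&(m<390)];L.append([m.min(),v]);Rr.append([m.max(),v])
WL,WR=onz(c,L,.012),onz(c,Rr,.012)
for W in(WL,WR):
    vx,vy,x0,y0=cv2.fitLine(np.float32(W[:,:2]),cv2.DIST_HUBER,0,.001,.001).ravel();print('edge',np.degrees(np.arctan(vy/vx)),x0,y0)
psi=np.radians(16.8);n=np.array([-np.sin(psi),np.cos(psi)]);x=np.array([np.cos(psi),np.sin(psi)])
print('lateral L,R medians mm',np.median(WL[:,:2]@n)*1e3,np.median(WR[:,:2]@n)*1e3)
s=onz(c,[[264,184],[369,184]],.0565);print(s,'lat',s[:,:2]@n*1e3,'along',s[:,:2]@x*1e3)
col=g[175:200,360:368].mean(1).round();print(col)
q=np.array([.595,-.079]);print('top est lat/along',q@n*1e3,q@x*1e3)
# held stem
a=onz(c,[[251,198],[383,198]],.19+.0);print('clamp',a)
p=np.array(r.state()['tcp_pos'])[:2];print('tcp lat/along',p@n*1e3,p@x*1e3)
E
```

```text
edge 16.884937 0.5477576 -0.13969098
edge 16.902111 0.5175207 -0.05626169
lateral L,R medians mm -292.0717498141288 -203.48578264823948
[[ 0.60123902 -0.11264431  0.0565    ]
 [ 0.58012588 -0.04300114  0.0565    ]] lat [-281.61379011 -208.84065709] along [543.02004517 542.93711577]
[123. 124. 124. 124. 124. 125. 124. 124. 132. 205. 240. 244. 244. 244.
 244. 244. 244. 244. 244. 244. 244. 225. 167. 210. 241.]
top est lat/along -247.60215948699394 546.7715890729668
clamp [[ 0.58636207 -0.10406079  0.19      ]
 [ 0.57280952 -0.05934649  0.19      ]]
tcp lat/along -245.88388705441454 582.9667515898777
```

```bash
python3 -m handwheel '{"gripper":[-1,-1,-1,-1,-1],"offset":[[25,0.5,0],[40,0.5,0],[40,0,0],[22,0,0],[0,0,0]],"turn":[0,0,0,0,0]}'; python3 - <<'E'
from h import *
plan([.507,-.105,.0315],16.9)
E
```

```text
time: 9.05
tcp_pos: [0.5064, -0.1028, 0.1797]
orientation: [[-0.957, -0.291, 0.0], [-0.291, 0.957, 0.0], [-0.0, 0.0, -1.0]]
contact_force: [0.3, -0.4, -1.1]
finger_gap: 0.0301
grasp_force: 29.9
t 9.05 tcp [ 0.5064 -0.1028  0.1797] yaw -163.09 turn 0.01 tilt 0.02
shift now [ 1.000e-01 -2.400e+00  1.482e+02] shift at goal yaw [ 1.000e-01 -2.300e+00  1.482e+02] F [ 0.27 -0.36 -1.06] gap 0.0301
```

```bash
python3 -m handwheel '{"gripper":[-1,-1,-1,-1,-1,-1],"offset":[[0,-2.3,30],[0,0,45],[0,0,40],[0,0,22],[0,0,7],[0,0,0]],"turn":[0,0,0,0,0,0]}'; python3 - <<'E'
from h import *
plan([.507,-.105,.0315],16.9)
for i in range(6):
    r.camera('wrist');plan([.507,-.105,.0315],16.9)
snap('scene','s2.png');c=load('scene')['color'][180:340,240:440];cv2.imwrite('pics/s2.png',cv2.resize(c,(750,600),interpolation=2))
E
```

```text
time: 9.8
tcp_pos: [0.5091, -0.1052, 0.0352]
orientation: [[-0.957, -0.29, 0.0], [-0.29, 0.957, 0.0], [-0.0, 0.0, -1.0]]
contact_force: [-0.2, 0.1, -0.8]
finger_gap: 0.0299
grasp_force: 29.9
t 9.8 tcp [ 0.5091 -0.1052  0.0352] yaw -163.12 turn -0.02 tilt 0.03
shift now [1.9 0.8 3.7] shift at goal yaw [1.9 0.8 3.7] F [-0.24  0.06 -0.82] gap 0.0299
t 9.85 tcp [ 0.5094 -0.1055  0.0358] yaw -163.14 turn -0.04 tilt 0.07
shift now [2.1 1.2 4.3] shift at goal yaw [2.1 1.2 4.3] F [ 0.1  -0.47 -0.71] gap 0.0297
t 9.9 tcp [ 0.5094 -0.1058  0.0361] yaw -163.17 turn -0.07 tilt 0.1
shift now [2.1 1.4 4.6] shift at goal yaw [2.1 1.4 4.6] F [ 0.39  0.27 -2.  ] gap 0.0302
t 9.95 tcp [ 0.5094 -0.1059  0.0362] yaw -163.18 turn -0.08 tilt 0.12
shift now [2.1 1.6 4.7] shift at goal yaw [2.1 1.6 4.7] F [ 0.15 -0.19 -1.2 ] gap 0.0299
t 10.0 tcp [ 0.5093 -0.106   0.0362] yaw -163.19 turn -0.09 tilt 0.11
shift now [1.9 1.6 4.7] shift at goal yaw [1.9 1.6 4.7] F [-0.02 -0.1  -1.18] gap 0.0302
t 10.05 tcp [ 0.5092 -0.1061  0.0361] yaw -163.2 turn -0.1 tilt 0.1
shift now [1.8 1.7 4.6] shift at goal yaw [1.7 1.7 4.6] F [ 0.69  0.44 -1.74] gap 0.0297
t 10.1 tcp [ 0.509  -0.1061  0.036 ] yaw -163.2 turn -0.1 tilt 0.09
shift now [1.6 1.7 4.5] shift at goal yaw [1.6 1.7 4.5] F [-0.45  0.71 -2.49] gap 0.0297
```

View pics/s2.png

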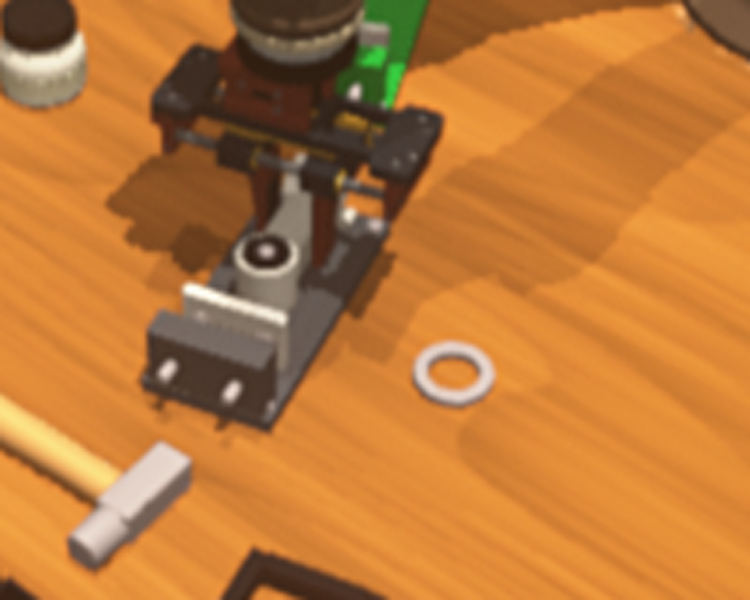

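The scene crop shows the stem just above the plate, its cap at crop (268,252), facing the stop's top edge from (185,290) to (289,318).

```bash
python3 - <<'E'
from h import *
c=load('scene');f=lambda a:np.array(a)/3.75+[240,180]-.37
psi=np.radians(16.9);n=np.array([-np.sin(psi),np.cos(psi)]);x=np.array([np.cos(psi),np.sin(psi)])
for w in(onz(c,f([[268,252]]),.0565),onz(c,f([[185,290],[289,318]]),.0565)): print('lat',w[:,:2]@n*1e3,'along',w[:,:2]@x*1e3)
p=np.array(r.state()['tcp_pos'])[:2];print('tcp',p@n*1e3,p@x*1e3)
q=545*np.array([np.cos(np.radians(16.8)),np.sin(np.radians(16.8))])-247*np.array([-np.sin(np.radians(16.8)),np.cos(np.radians(16.8))]);print('stop goal',q@n,q@x)
E
```

```text
lat [-248.14789725] along [502.0520208]
lat [-281.45243651 -211.66592599] along [554.89449938 550.5740895 ]
tcp -249.5059894698374 456.02925433535125
stop goal -247.95082775699663 544.5680738113649
```

```bash
python3 -m handwheel '{"gripper":[-1,-1,-1,-1,-1],"offset":[[0,1.5,2],[0,0,2],[0,0,0.8],[0,0,0],[0,0,0]],"turn":[0,0,0,0,0]}'; python3 - <<'E'
from h import *
plan([.507,-.105,.0315],16.9)
E
```

```text
time: 10.78
tcp_pos: [0.508, -0.1044, 0.0315]
orientation: [[-0.957, -0.289, 0.0], [-0.289, 0.957, 0.0], [-0.0, 0.0, -1.0]]
contact_force: [-5.0, 2.1, 15.4]
finger_gap: 0.0294
grasp_force: 29.9
t 10.78 tcp [ 0.508  -0.1044  0.0315] yaw -163.21 turn -0.11 tilt 0.02
shift now [ 1.1 -0.3 -0. ] shift at goal yaw [ 1.1 -0.3 -0. ] F [-5.03  2.07 15.41] gap 0.0294
```

On the plate, at z 0.0315 as expected. I'll ease the down-push and advance to near contact.

```bash
python3 -m handwheel '{"gripper":[-1,-1,-1,-1,-1,-1],"offset":[[0,0,-1.2],[-8,0,0],[-8,0,0],[-4,0,0],[0,0,0],[0,0,0]],"turn":[0,0,0,0,0,0]}'; cat >> h.py <<'E'
def jf(psi=16.9):
    a=np.radians(psi);x=np.array([np.cos(a),np.sin(a)]);n=np.array([-x[1],x[0]])
    for i in range(3):
        s=r.state();p=np.array(s['tcp_pos'])*1e3;F=np.array(s['contact_force'])
        print('t',round(s['time'],2),'along',round(p[:2]@x,2),'lat',round(p[:2]@n,2),'z',round(p[2],2),'Falong',round(F[:2]@x,2),'Flat',round(F[:2]@n,2),'Fz',round(F[2],2),'M',np.round(s['torque'],2))
        r.camera('wrist')
E
python3 -c "from h import *;jf()"
```

```text
time: 11.52
tcp_pos: [0.5278, -0.0987, 0.0315]
orientation: [[-0.957, -0.289, 0.001], [-0.289, 0.957, 0.0], [-0.001, -0.0, -1.0]]
contact_force: [0.9, -0.4, 0.1]
finger_gap: 0.0301
grasp_force: 29.9
t 11.53 along 476.29 lat -247.87 z 31.51 Falong 0.76 Flat -0.7 Fz 0.06 M [ 0.03 -0.07 -0.02]
t 11.57 along 476.25 lat -247.81 z 31.49 Falong 0.42 Flat 0.22 Fz 0.21 M [ 0.03 -0.15  0.  ]
t 11.62 along 476.2 lat -247.83 z 31.5 Falong 1.47 Flat -0.62 Fz -0.57 M [ 0.03 -0.13 -0.05]
```

```bash
for i in 1 2; do python3 -m handwheel '{"gripper":[-1,-1],"offset":[[-2.5,0,0.2],[0,0,0]],"turn":[0,0]}' >/dev/null; python3 -c "from h import *;jf()"; done
```

```text
t 11.93 along 476.94 lat -247.92 z 31.49 Falong -4.53 Flat 0.56 Fz 7.29 M [-0.21  0.86 -0.02]
t 11.97 along 476.92 lat -247.93 z 31.48 Falong -4.9 Flat 0.56 Fz 6.76 M [-0.2   0.87 -0.04]
t 12.03 along 476.92 lat -247.94 z 31.5 Falong -4.28 Flat 0.37 Fz 6.97 M [-0.19  0.84 -0.04]
t 12.32 along 479.14 lat -248.15 z 31.48 Falong -6.27 Flat 1.14 Fz 9.06 M [-0.31  1.1   0.01]
t 12.38 along 479.14 lat -248.12 z 31.48 Falong -6.54 Flat 1.14 Fz 9.52 M [-0.31  1.13 -0.05]
t 12.43 along 479.15 lat -248.15 z 31.48 Falong -6.15 Flat 1.13 Fz 9.91 M [-0.3  1.1 -0. ]
```

```bash
python3 -m handwheel '{"gripper":[-1,-1],"offset":[[-1.5,0,-0.8],[0,0,0]],"turn":[0,0]}' >/dev/null; python3 -c "from h import *;jf()"; python3 -m handwheel '{"gripper":[-1,-1],"offset":[[-2,0,0],[0,0,0]],"turn":[0,0]}' >/dev/null; python3 - <<'E'
from h import *
jf();c=snap('scene');cv2.imwrite('pics/s3.png',cv2.resize(c['color'][220:300,260:350],(675,600),interpolation=2))
E
```

```text
t 12.72 along 481.89 lat -247.79 z 31.71 Falong -0.96 Flat 0.21 Fz -0.3 M [-0.15  0.27 -0.05]
t 12.78 along 481.87 lat -247.77 z 31.66 Falong -1.56 Flat -0.76 Fz -0.55 M [-0.11  0.26 -0.03]
t 12.82 along 481.85 lat -247.74 z 31.63 Falong -1.51 Flat -0.89 Fz -1.78 M [-0.12  0.29 -0.03]
t 13.12 along 483.55 lat -247.8 z 31.68 Falong -4.31 Flat 0.23 Fz -0.61 M [-0.24  0.68 -0.03]
t 13.18 along 483.53 lat -247.77 z 31.68 Falong -3.36 Flat -0.29 Fz -1.08 M [-0.21  0.78 -0.06]
t 13.22 along 483.57 lat -247.79 z 31.71 Falong -3.71 Flat -0.71 Fz 0.41 M [-0.3   0.76 -0.05]
```

View pics/s3.png

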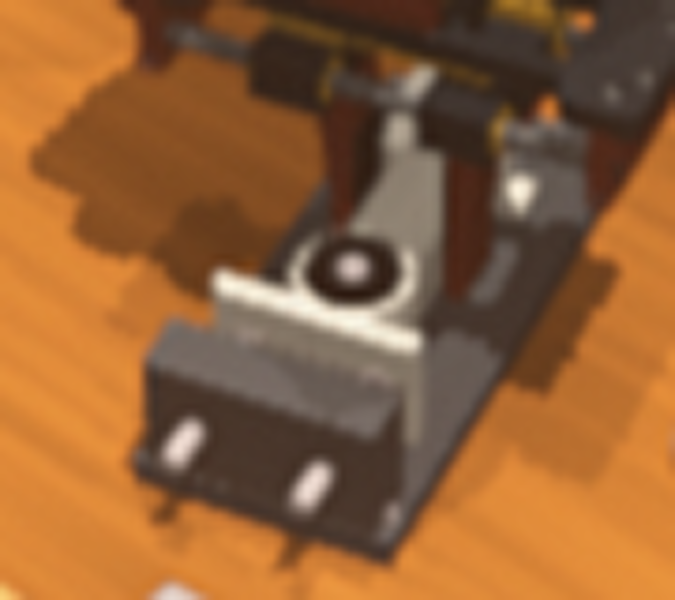

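The stem is touching the stop, square on, with the cap at (352,267) and the stop edge from (218,278) to (418,345). The force rises about 1.5 N/mm from along ≈ 481, so the target is along ≈ 488.

```bash
python3 -m handwheel '{"gripper":[-1,-1,-1,-1],"offset":[[-2,0,0],[-2,0,0],[-1,0,0],[0,0,0]],"turn":[0,0,0,0]}' >/dev/null; python3 - <<'E'
from h import *
jf()
c=load('scene');f=lambda a:np.array(a)/7.5+[260,220]-.43
psi=np.radians(16.9);n=np.array([-np.sin(psi),np.cos(psi)]);x=np.array([np.cos(psi),np.sin(psi)])
w=onz(c,f([[352,268]]),.052);print('cap lat',w[:,:2]@n*1e3)
w=onz(c,f([[216,280],[418,347]]),.0565);print('lat',w[:,:2]@n*1e3,'mid',(w[:,:2]@n).mean()*1e3,'along',w[:,:2]@x*1e3)
plan([0,0,0],16.9)
E
```

```text
t 13.82 along 487.33 lat -247.77 z 31.67 Falong -9.35 Flat 0.28 Fz 3.63 M [-0.42  1.7   0.  ]
t 13.88 along 487.33 lat -247.76 z 31.71 Falong -9.0 Flat 0.42 Fz 4.12 M [-0.43  1.68  0.03]
t 13.93 along 487.28 lat -247.78 z 31.67 Falong -9.41 Flat 0.13 Fz 3.26 M [-0.34  1.67 -0.02]
cap lat [-247.99473356]
lat [-282.81802985 -212.75237617] mid -247.78520300724813 along [555.28785105 556.07157429]
t 13.97 tcp [ 0.5383 -0.0954  0.0317] yaw -163.23 turn -0.13 tilt 0.2
shift now [487.7 246.6  33.5] shift at goal yaw [487.3 247.8  31.7] F [-8.37 -1.77  2.72] gap 0.03
```

```bash
python3 -m handwheel '{"gripper":[-1,-1,-1,-1,-1,-1,-1,-1],"offset":[[-0.9,0,0.2],[0,0,0],[0,0,0],[0,0,0],[0,0,0],[0,0,0],[0,0,0],[0,0,0]],"turn":[0,0,0,0,0,0,0,0]}'; python3 - <<'E'
from h import *
jf()
c=snap('scene');cv2.imwrite('pics/s4.png',cv2.resize(c['color'][220:300,260:350],(675,600),interpolation=2))
E
```

```text
time: 14.98
tcp_pos: [0.5389, -0.0952, 0.0315]
orientation: [[-0.957, -0.288, -0.004], [-0.288, 0.957, -0.0], [0.004, 0.001, -1.0]]
contact_force: [-10.4, -2.7, 4.5]
finger_gap: 0.0302
grasp_force: 30.0
t 14.97 along 487.95 lat -247.77 z 31.54 Falong -10.71 Flat 0.39 Fz 4.53 M [-0.43  1.81  0.05]
t 15.03 along 487.98 lat -247.78 z 31.58 Falong -9.33 Flat -0.64 Fz 5.38 M [-0.41  1.86 -0.  ]
t 15.07 along 487.96 lat -247.84 z 31.58 Falong -9.36 Flat 0.33 Fz 4.88 M [-0.46  1.85  0.04]
```

View pics/s4.png

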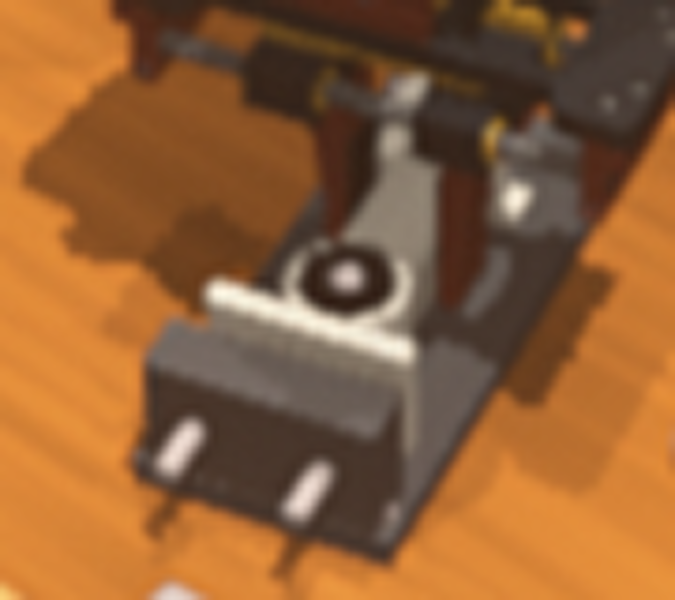

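The stop is pressed partway in, with its guide rods standing further out of the block and the cap centred on it. The push is steady at about 10 N.

```bash
python3 -c "
from plant import r
print(r.close_job())"
```

```text
the job is handed in; nothing more can be done
None
```

I pressed the bell to its stop, then set the stem flat on the jig's bed plate and handed the job in with the arm still holding it centred on the sprung stop: about 10 N, stop about 7 mm in by the force and position readings, no verdict returned.

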